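# Lid the banana loaf, gasket side down

## Robot

A 6-joint arm with a two-finger parallel gripper is mounted at the origin on the work surface. World frame = base frame: x ahead of the robot, y to its left, z up, the work surface at z = 0. Lengths are in m, angles in rad, forces in N, time in s.
With the tool pointing down it reaches from about 0.35 to 0.85 m from the base axis. Payload 8.1 kg.
Tool frame: the origin (TCP) lies at the very end of the fingers, on their centre line; the grasp point (between the pads) lies 19 mm behind it (bot.tcp_to_grasp is the distance from the TCP to the grasp point, in m); z points along the fingers, y is the line along which they close (so a half turn about z gives the same grasp; the last joint's range is limited). The gripper opens to 85 mm and grips with 20 to 120 N. Pads are 22 mm wide; open, the fingers measure 114 mm over their backs; the gripper's body (76 mm by 85 mm) begins 54 mm behind the grasp point. The pads swing forward as they close: fully open they stand 13 mm farther back than shut.
Start: joints at [-1.249, 0.13, 1.488, -0, 1.523, -0.085], TCP at [0.237, -0.551, 0.231] pointing down, gripper open.
Joint ranges: [-2.96, 2.96], [-0.89, 2.26], [0.02, 2.5], [-1.34, 4.48], [0, 2.73], [-2.66, 2.66]. Speed limits (rad/s): [2.39, 2.39, 2.79, 3.14, 3.14, 3.14].

## Interface

Orientations are given as a rotation vector (axis times angle).
In Python, from cell import sensors, imaging, bot gives the robot as it stands. The module is installed in compiled form; this text tells all that it offers.
- The arm moves only by the tool step_arm, never from a script. Its argument "motion" is a list of rows, each a list of 3 entries, a list of its own where there are three numbers: the shift along the tool's x, y, z in m, then the turn about the tool's z in degrees, then the finger opening in m, from 0 to 0.0854. A call has 1 to 12 rows; each row shifts and turns the commanded pose from where the row before left it, along the tool's axes as they then stand; what a row does not reach is not made up. A row lasts 1/12 s, in which the tool goes at most 41.7 mm and 7.16 degrees, less where a joint would pass 70% of its speed; a pose out of reach is approached as far as the arm can. A call with a gripper value outside its range is refused whole. The fingers move at their own pace and stop on an object; the grip force is fixed at half the most. Time passes only in rows, so rows that do not move let the fingers close. It gives the time, the measured TCP pose, the force, the opening and the grip force at its end, in the units of the state.
- sensors.state(): the state, without advancing time (a new reading comes with each control period).
- imaging.get_image(name): name is "side" or "top" or "wrist"; returns (picture, depth): 400x640x3 uint8, red, green, blue; 400x640 float32, m along the optical axis (not along the pixel's ray), 0 where there is no reading.
- imaging.camera_info(name): a dict with "fovy" (degrees; the focal length in pixels is half the picture's height over the tangent of half this angle, whatever the lens; pixels are square), "cx", "cy" (the principal point, pixels), "pose" (4x4, takes a point from camera to world coordinates). Camera axes: x right, y down, z forward; pixel columns grow to the right and rows downward; lengths in m; the calibration is good to about 2 mm. A picture is of the moment at which its call begins: read the wrist's pose just before it. camera_info takes no time and is no camera call; for the wrist camera it gives the pose at the moment of the call.
- bot.job_done(): hands the job in; it is judged then, once.
The state is a dict: "clock": time; "joint_positions": joint angles; "joint_velocities": joint speeds; "joint_torque": joint torques, N m; "tcp_pos": TCP position; "tcp_rot": TCP orientation; "force": force on the tool from outside, world axes, zero at the start; "moment": the same for the moment, N m; "finger_gap": finger opening in m; "grasp_force": force on a finger pad.
Only numpy, scipy, OpenCV 4.12 (cv2) and the standard library are available. Lean on these libraries where they do the work, as an engineer would, in place of code of your own. Each camera call takes 0.05 s, during which the arm holds its last target. There are 200 camera calls.

## Task

Cover the banana loaf: take the bamboo lid standing on edge in the drying rack, lay it on the glass loaf dish with its blue gasket side down, and press it down all round until it is fully home, flush on the glass rim. Lower it gently instead of letting it drop onto the glass, do not shove the dish along the counter, and leave the yellow bowl, the steel measuring cup and the coaster where they are.

Things in the scene. Friction and masses are not known exactly. Their poses are not given: they have to be found in the camera images.
- lid: Bamboo lid, 0.31 kg, board 126 (x) by 218 (y) by 12 mm. Origin: middle of its seating face, the face with the blue gasket; z points out of the plain top face (board from z=0 to 12 mm). At the start it stands on a long edge in the rack: x points down within a few degrees, y is level, top edge 144 mm above the counter.
- lid_edge (a point): Middle of the lid's long edge that is uppermost at the start, half way through the board (lid x=-63, y=0, z=6 mm); axes as the lid's. Free to be pinched here: the seating face has a bare margin of 16 mm (13 mm to the gasket bead) all round the plug.
- lid_gasket (a point): Middle of the gasket plug's end face (lid z=-10 mm); axes as the lid's. The plug, 94 (x) by 186 (y) by 10 mm, is on the seating face. A round blue silicone bead runs round it, 6 mm thick, centre line at lid z=-7 mm; it stands 3 mm out of the plug's sides and squeezes in that much.
- dish: Clear glass loaf dish with greenish rim, loose, with a brown loaf in it ending 17 mm below the rim; 1.0 kg in all. Origin: centre of its underside; z up, y along its length. Rim 124 (x) by 216 mm (y) outside, 68 mm high; at each y end a glass handle reaches 15 mm out, its top 10 mm below the rim.
- dish_mouth (a point): Centre of the mouth in the rim's plane, axes as the dish's. Mouth 97 by 189 mm, top 5 mm bevelled to 103 by 195 mm. A lid that is home has its origin here, z up, board on the rim (1.5 mm play a side; half a turn is as good). Laid on, it stands 3 to 7 mm proud on its gasket, often on one side; pushes of 10 to 20 N near its edges and middle send it home; friction keeps it there.
- rack: Bamboo lid rack, fixed: two rails 150 mm long (x) at y=-62 and 62 mm, tops 18 mm high, each with four 8 mm dowels up to 80 mm high at x=-52.5, -17.5, 17.5 and 52.5 mm. Origin: centre of the underside, z up. The lid stands in the middle slot (27 mm wide), long side along the rack's y, plain top face towards its +x.
- pinch_bowl: Yellow silicone pinch bowl, 90 mm across, 38 mm high; origin at the centre of its underside. Bystander.
- measuring_cup: Steel measuring cup, 74 mm across, 50 mm high, flat handle reaching 120 mm out from its centre along its +x, away from the robot; origin at the centre of its underside. Bystander.
- coaster: Round bamboo coaster, 96 mm across, 9 mm thick; origin at the centre of its underside. Bystander.

How it is judged:
At the end, for the whole second after the job is handed in: The lid lies on the dish gasket side down, fully home: its seating face within 2 mm of the rim's plane and parallel to it within 0.015 rad, centred within 4 mm, not turned by more than 0.03 rad; the dish stands flat on the counter, the bystanders upright, all at rest and released (x of lid in the frame of dish_mouth between -0.004 and 0.004 m and y of lid in the frame of dish_mouth between -0.004 and 0.004 m and z of lid in the frame of dish_mouth between -0.002 and 0.002 m and angle between the z axis of lid and the z axis of dish, either way round below 0.015 rad and angle between the x axis of lid and the x axis of dish, either way round below 0.03 rad and angle between lid's own z axis and vertical below 0.06 rad and angle between dish's own z axis and vertical below 0.03 rad and height (world z) of dish below 0.004 m and linear speed of each of lid, dish below 0.01 m/s and angle between each of pinch_bowl, measuring_cup, coaster's own z axis and vertical below 0.1 rad); the robot touches nothing.
It fails at once if the lid is dropped or slammed onto the dish (it moves faster than 0.5 m/s over the dish while no finger touches it) (linear speed of lid above 0.5 m/s and horizontal distance between lid and dish below 0.15 m and contact force between the fingers and lid below 0.05 N).
It fails at once if the dish is shoved more than 40 mm along the counter (distance of dish from where it was at the start of the episode above 0.04 m).
It fails at once if the bowl, the cup or the coaster is moved by more than 25 mm (distance of any of pinch_bowl, measuring_cup, coaster from where it was at the start of the episode above 0.025 m).
It also fails if it takes over 67 s, if anything falls off the work surface, if the arm or the gripper's body presses on something with over 40 N, if the wrist force passes 120 N, or if a joint passes its speed limit or range.

## Working session

There is one attempt and no reset: what is moved stays moved. The work goes in short steps, Python scripts to look and compute and a tool call to move; the robot and the scene stay as the last step left them, time stands still between calls to the robot, and variables do not carry over. Pictures are saved under pics/ and viewed, at most 10 in all, crops included, and the job is handed in when it is done.

Besides the shell and the picture viewer there is one more tool, called in YAML: its name, and indented under it one key for each argument. step_arm: Moves the arm, as the interface text tells. Its arguments: {"type":"object","properties":{"motion":{"type":"array"}},"required":["motion"]}

```bash
mkdir -p pics; cat > h.py <<'E'
import numpy as np, cv2
from cell import sensors, imaging, bot
def cam(n):
    i=imaging.camera_info(n); f=200/np.tan(np.radians(i['fovy'])/2); return f,i['cx'],i['cy'],np.array(i['pose'])
def snap(n):
    c=cam(n); p,d=imaging.get_image(n); return np.array(p),np.array(d),c
def pts(d,c):
    f,cx,cy,T=c; v,u=np.mgrid[0:400,0:640]
    P=np.stack([(u-cx)/f*d,(v-cy)/f*d,d],-1); return P@T[:3,:3].T+T[:3,3]
def ray(u,v,z,c):
    f,cx,cy,T=c; r=T[:3,:3]@np.array([(u-cx)/f,(v-cy)/f,1]); o=T[:3,3]; return o+r*(z-o[2])/r[2]
E
python3 - <<'E'
from h import *
for n in('top','side'):
    p,d,c=snap(n); cv2.imwrite(f'pics/{n}0.png',p[:,:,::-1]); np.savez(f'{n}0.npz',p=p,d=d,T=c[3],k=c[:3]); print(n,c[:3],c[3].round(3).tolist(), (d==0).mean())
s=sensors.state(); print(s['clock'],s['tcp_pos'],s['tcp_rot'])
E
```

```text
top (np.float64(419.51398729818504), 317.1020942538076, 201.2615635948646) [[0.002, -0.974, 0.225, 0.338], [-1.0, -0.002, -0.001, -0.01], [0.002, -0.225, -0.974, 1.223], [0.0, 0.0, 0.0, 1.0]] 0.003984375
side (np.float64(452.48505758815725), 324.21472442537095, 201.95357013161853) [[-0.74, -0.385, 0.552, -0.107], [-0.673, 0.411, -0.615, 0.8], [0.01, -0.827, -0.563, 0.846], [0.0, 0.0, 0.0, 1.0]] 0.00406640625
0.1 [ 0.23725535 -0.55055019  0.23032704] [-3.07514982e+00 -6.34297193e-01  3.83018573e-04]
```

View pics/top0.png

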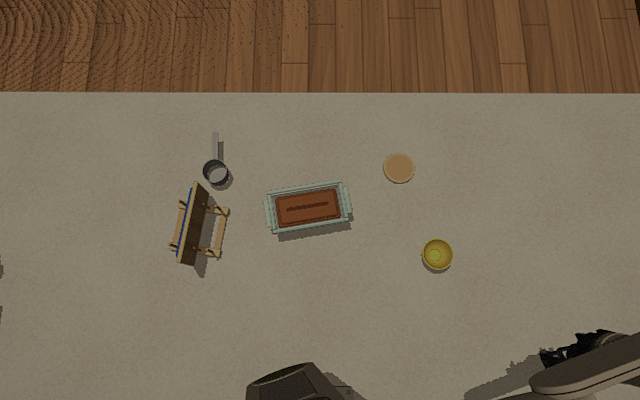

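View pics/side0.png

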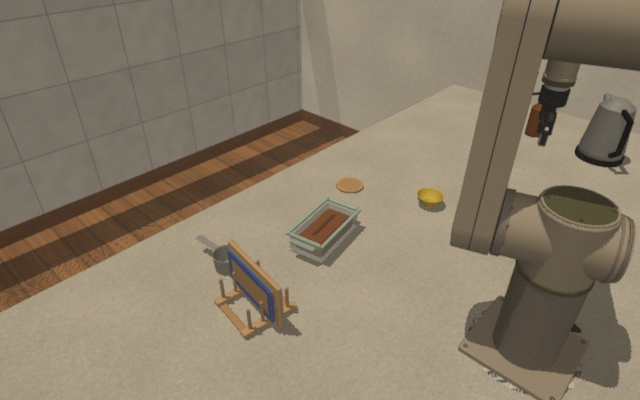

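The side view shows the lid standing with its blue gasket facing left (+y), at about (255,285). In the top view the lid is at (193,225), the dish at (308,207), the cup at (215,172), the bowl at (437,254) and the coaster at (399,168). The tool can only turn about vertical, so the plan is to pinch the top edge and stand the lid's lower edge on the dish's long rim. The fingers then tip it over and support it on the way down.

```bash
python3 - <<'E'
from h import *
for n in('top','side'):
    z=np.load(n+'0.npz'); p,d=z['p'],z['d']; c=(*z['k'],z['T']); P=pts(d,c)
    h=P[...,2]; ok=(d>0)&(P[...,0]<.75)&(P[...,0]>.25)
    m=ok&(h>.125)&(h<.16)&(P[...,1]>.15)&(P[...,1]<.45)
    Q=P[m]; print(n,'lid top',m.sum(),Q.min(0).round(4),Q.max(0).round(4),np.percentile(Q[:,2],[50,90,97]).round(4))
    t=m&(h>.139); r=cv2.minAreaRect(np.float32(P[t][:,:2]*1000)); print(' edge rect',r, cv2.boxPoints(r).round(1).tolist())
    m2=ok&(h>.06)&(h<.08)&(abs(P[...,1])<.17)&(P[...,0]>.3)&(P[...,0]<.65); m2[:,:]&=(m2)
    Q=P[m2]; print(' rim',len(Q),np.median(Q[:,2]).round(4)); r=cv2.minAreaRect(np.float32(Q[:,:2]*1000)); print(r)
    hsv=cv2.cvtColor(p,cv2.COLOR_RGB2HSV); b=cv2.inRange(hsv,(110,100,60),(130,255,255))>0
    print(' blue',b.sum(),P[b].mean(0).round(3))
    if n=='top':
        # fit lid plain face: vertical plane
        f=ok&(h>.03)&(h<.14)&(P[...,1]>.15)&(P[...,1]<.45)&(np.hypot(*(P[...,:2]-P[t][:,:2].mean(0)).transpose(2,0,1))<.12)
        A=P[f]; print(' n',len(A))
        np.save('lidpts.npy',A)
    cv2.imwrite(f'pics/{n}_m.png',np.uint8(255*np.stack([m,m2,b],-1)))
z=np.load('top0.npz'); cv2.imwrite('pics/crop.png',cv2.resize(z['p'][140:280,150:370,::-1],None,fx=3.6,fy=3.6,interpolation=cv2.INTER_CUBIC))
E
```

```text
top lid top 694 [0.4263 0.3054 0.125 ] [0.6398 0.3551 0.1507] [0.1417 0.1461 0.1474]
 edge rect ((533.6386108398438, 326.6528625488281), (13.951276779174805, 215.6100616455078), 81.81183624267578) [[425.8999938964844, 335.1000061035156], [639.4000244140625, 304.3999938964844], [641.2999877929688, 318.20001220703125], [427.8999938964844, 348.8999938964844]]
 rim 824 0.0676
((591.929443359375, 15.359634399414062), (123.98452758789062, 243.6108856201172), 9.470577239990234)
 blue 28 [0.549 0.352 0.094]
 n 1263
side lid top 875 [0.4264 0.3092 0.125 ] [0.6428 0.3555 0.1491] [0.1369 0.1461 0.147 ]
 edge rect ((534.05419921875, 327.8807067871094), (13.983469009399414, 218.62646484375), 82.030517578125) [[424.79998779296875, 336.1000061035156], [641.2999877929688, 305.79998779296875], [643.2999877929688, 319.6000061035156], [426.79998779296875, 350.0]]
 rim 696 0.0681
((593.6791381835938, 17.688560485839844), (125.39187622070312, 245.68820190429688), 9.865384101867676)
 blue 230 [0.52  0.345 0.114]
```

View pics/crop.png

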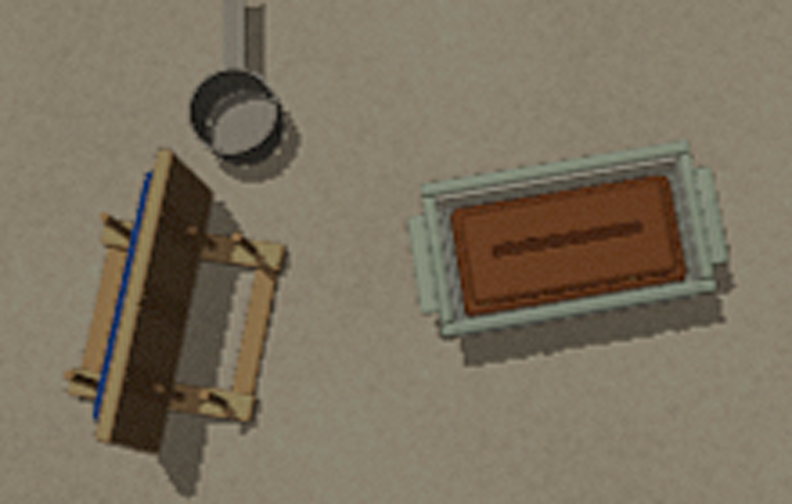

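Lid top edge centre is (0.534, 0.327) at about z = 0.145, with the gasket normal at 82°. The dish is centred at (0.593, 0.0165), with its x axis at 9.7°. The measured edge (14 x 217 mm) and rim (124 x 245 mm with handles, z 0.068) agree with the given sizes. First I turn the tool.

step_arm:
  motion:
    - [[0, 0, -0.005], -7.1, 0.085]
    - [[0, 0, -0.005], -7.1, 0.085]
    - [[0, 0, 0], -7.1, 0.085]
    - [[0, 0, 0], -7.1, 0.085]
    - [[0, 0, 0], -7.1, 0.085]
    - [[0, 0, 0], -7.1, 0.085]
    - [[0, 0, 0], -7.1, 0.085]
    - [[0, 0, 0], -7.1, 0.085]
    - [[0, 0, 0], -7.1, 0.085]
    - [[0, 0, 0], -7.1, 0.085]
    - [[0, 0, 0], -7.1, 0.085]
    - [[0, 0, 0], -7.1, 0.085]

```text
clock: 1.1
tcp_pos: [0.2373, -0.5507, 0.2406]
tcp_rot: [-1.827, -2.555, -0.001]
force: [0.2, 1.3, -0.5]
finger_gap: 0.0849
grasp_force: 0.0
```

step_arm:
  motion:
    - [[0, 0, 0], -7.1, 0.085]
    - [[0, 0, 0], -7.1, 0.085]
    - [[0, 0, 0], -7.1, 0.085]
    - [[0, 0, 0], -7.1, 0.085]
    - [[0, 0, 0], -7.1, 0.085]
    - [[0, 0, 0], -7.1, 0.085]
    - [[0, 0, 0], -7.1, 0.085]
    - [[0, 0, 0], -7.1, 0.085]
    - [[0, 0, 0], -6.6, 0.085]
    - [[0, 0, 0], 0, 0.085]

```text
clock: 1.93
tcp_pos: [0.243, -0.5487, 0.2406]
tcp_rot: [-0.239, -3.127, 0.002]
force: [-1.2, 0.1, -1.0]
finger_gap: 0.0853
grasp_force: 0.0
```

```bash
cat >> h.py <<'E'
from scipy.spatial.transform import Rotation as Ro
def st():
    s=sensors.state(); R=Ro.from_rotvec(s['tcp_rot']).as_matrix(); return s,np.array(s['tcp_pos']),R,np.degrees(np.arctan2(R[1,1],R[0,1]))
def go(target,psi=None):
    s,p,R,y=st(); print('t',round(s['clock'],2),'tcp',p.round(4),'psi',round(y,2),'gap',round(s['finger_gap'],4),'F',np.round(s['force'],1))
    print('shift mm',(R.T@(np.array(target)-p)*1000).round(1),'turn',None if psi is None else round(y-psi,2))
E
python3 -c "
from h import *
go([.534,.327,.22],81.9); print(st()[2].round(4).tolist(), sensors.state()['joint_positions'])"
```

```text
t 1.93 tcp [ 0.243  -0.5487  0.2406] psi 81.24 gap 0.0853 F [-1.2  0.1 -1. ]
shift mm [-154.4  909.8   18.3] turn -0.66
[[-0.9883, 0.1522, -0.0055], [0.1522, 0.9883, -0.0008], [0.0053, -0.0016, -1.0]] [-1.23592277  0.1284603   1.47334348 -0.00549562  1.54084846 -2.6537344 ]
```

step_arm:
  motion:
    - [[-0.0064, 0.0379, 0], 0, 0.085]
    - [[-0.0064, 0.0379, 0], 0, 0.085]
    - [[-0.0064, 0.0379, 0], 0, 0.085]
    - [[-0.0064, 0.0379, 0], 0, 0.085]
    - [[-0.0064, 0.0379, 0], 0, 0.085]
    - [[-0.0064, 0.0379, 0], 0, 0.085]
    - [[-0.0064, 0.0379, 0], 0, 0.085]
    - [[-0.0064, 0.0379, 0], 0, 0.085]
    - [[-0.0064, 0.0379, 0], 0, 0.085]
    - [[-0.0064, 0.0379, 0], 0, 0.085]
    - [[-0.0064, 0.0379, 0], 0, 0.085]
    - [[-0.0064, 0.0379, 0], 0, 0.085]

```text
clock: 2.93
tcp_pos: [0.3867, -0.1093, 0.2397]
tcp_rot: [-0.235, -3.128, 0.004]
force: [0.8, -0.4, 0.6]
finger_gap: 0.0851
grasp_force: 0.0
```

step_arm:
  motion:
    - [[-0.0064, 0.0379, 0], 0, 0.085]
    - [[-0.0064, 0.0379, 0], 0, 0.085]
    - [[-0.0064, 0.0379, 0], 0, 0.085]
    - [[-0.0064, 0.0379, 0], 0, 0.085]
    - [[-0.0064, 0.0379, 0], 0, 0.085]
    - [[-0.0064, 0.0379, 0], 0, 0.085]
    - [[-0.0064, 0.0379, 0], 0, 0.085]
    - [[-0.0064, 0.0379, 0], 0, 0.085]
    - [[-0.0064, 0.0379, 0], 0, 0.085]
    - [[-0.0064, 0.0379, 0], 0, 0.085]
    - [[0, 0, 0], 0, 0.085]
    - [[0, 0, 0], 0, 0.085]

```text
clock: 3.93
tcp_pos: [0.5063, 0.2555, 0.2369]
tcp_rot: [-0.23, -3.126, 0.005]
force: [0.4, -0.2, -0.1]
finger_gap: 0.085
grasp_force: 0.0
```

```bash
python3 -c "
from h import *
go([.534,.327,.22],81.9)
p,d,c=snap('wrist'); cv2.imwrite('pics/w1.png',p[:,:,::-1]); P=pts(d,c); np.savez('w1.npz',p=p,d=d,P=P)
print(c[3].round(3).tolist())
m=(d>0)&(P[...,2]>.13)&(P[...,2]<.16)&(P[...,1]>.25)&(P[...,1]<.4); print(m.sum())
if m.sum()>50:
  print(np.percentile(P[m][:,2],[50,90,97]),cv2.minAreaRect(np.float32(P[m&(P[...,2]>.139)][:,:2]*1000)))"
```

```text
t 3.93 tcp [0.5063 0.2555 0.2369] psi 81.59 gap 0.085 F [ 0.4 -0.2 -0.1]
shift mm [-17.1  74.8  16.5] turn -0.31
[[0.146, 0.954, 0.263, 0.439], [0.989, -0.14, -0.042, 0.265], [-0.004, 0.266, -0.964, 0.379], [0.0, 0.0, 0.0, 1.0]]
4038
[0.14233788 0.14351879 0.14397572] ((535.6644287109375, 327.2904357910156), (12.91837215423584, 216.9459686279297), 81.91798400878906)
```

View pics/w1.png

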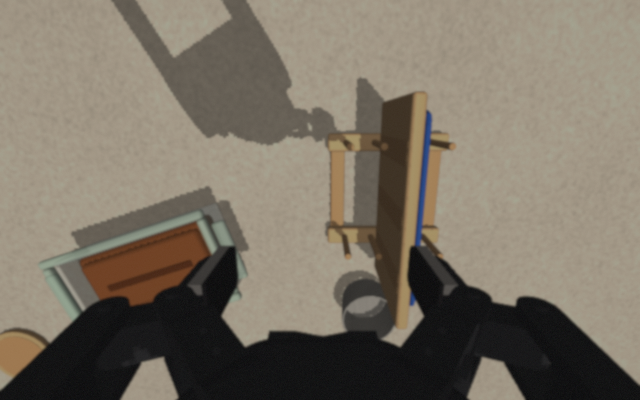

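The wrist view shows the lid's top edge running from (418,95) to (402,325) with the blue gasket on its right (+y). The fitted centre is (0.535, 0.327), which agrees with the other cameras. I move over it and descend.

step_arm:
  motion:
    - [[-0.006, 0.025, 0], -0.3, 0.085]
    - [[-0.006, 0.025, 0], 0, 0.085]
    - [[-0.006, 0.025, 0], 0, 0.085]
    - [[0, 0, 0.01], 0, 0.085]
    - [[0, 0, 0.02], 0, 0.085]
    - [[0, 0, 0.02], 0, 0.085]
    - [[0, 0, 0.01], 0, 0.085]
    - [[0, 0, 0.0], 0, 0.085]

```text
clock: 4.65
tcp_pos: [0.5336, 0.3232, 0.1749]
tcp_rot: [-0.229, -3.123, 0.008]
force: [-0.5, -1.1, -0.6]
finger_gap: 0.0853
grasp_force: 0.0
```

```bash
python3 -c "
from h import *
go([.535,.327,.134],81.9)"
```

```text
t 4.65 tcp [0.5336 0.3232 0.1749] psi 81.61 gap 0.0853 F [-0.5 -1.1 -0.6]
shift mm [-1.2  4.3 40.9] turn -0.29
```

step_arm:
  motion:
    - [[-0.001, 0.004, 0.01], -0.3, 0.085]
    - [[0, 0, 0.015], 0, 0.085]
    - [[0, 0, 0.0155], 0, 0.085]
    - [[0, 0, 0], 0, 0.085]
    - [[0, 0, 0], 0, 0.0]
    - [[0, 0, 0], 0, 0.0]
    - [[0, 0, 0], 0, 0.0]
    - [[0, 0, 0], 0, 0.0]
    - [[0, 0, 0], 0, 0.0]
    - [[0, 0, 0], 0, 0.0]
    - [[0, 0, 0], 0, 0.0]
    - [[0, 0, 0], 0, 0.0]

```text
clock: 5.65
tcp_pos: [0.537, 0.3295, 0.1384]
tcp_rot: [-0.219, -3.13, 0.002]
force: [-1.5, 0.0, 4.8]
finger_gap: 0.0096
grasp_force: 59.1
```

```bash
python3 -c "
from h import *
go([.535,.327,.26],81.9); print(sensors.state()['grasp_force'])"
```

```text
t 5.65 tcp [0.537  0.3295 0.1384] psi 81.98 gap 0.0096 F [-1.5  0.   4.8]
shift mm [   2.1   -2.9 -121.5] turn 0.08
59.12511348724365
```

The gap reads 9.6 mm on a 12 mm board, so the fingers only caught the rounded edge. I open, go 6 mm deeper and regrip.

step_arm:
  motion:
    - [[0, 0, 0], 0, 0.03]
    - [[0, 0, 0], 0, 0.03]
    - [[0, 0, 0], 0, 0.03]
    - [[0, 0, 0.003], 0, 0.03]
    - [[0, 0, 0.003], 0, 0.03]
    - [[0, 0, 0], 0, 0.03]
    - [[0, 0, 0], 0, 0]
    - [[0, 0, 0], 0, 0]
    - [[0, 0, 0], 0, 0]
    - [[0, 0, 0], 0, 0]
    - [[0, 0, 0], 0, 0]

```text
clock: 6.57
tcp_pos: [0.5365, 0.3292, 0.1315]
tcp_rot: [-0.219, -3.129, 0.004]
force: [0.3, -0.3, -1.1]
finger_gap: 0.0102
grasp_force: 61.0
```

```bash
python3 -c "
from h import *
go([.535,.327,.26],81.9); print(sensors.state()['grasp_force'])"
```

```text
t 6.57 tcp [0.5365 0.3292 0.1315] psi 81.98 gap 0.0102 F [ 0.3 -0.3 -1.1]
shift mm [   1.9   -2.7 -128.5] turn 0.08
61.0410526227497
```

step_arm:
  motion:
    - [[0, 0, -0.01], 0, 0]
    - [[0, 0, -0.02], 0, 0]
    - [[0, 0, -0.02], 0, 0]
    - [[0, 0, -0.03], 0, 0]
    - [[0, 0, -0.03], 0, 0]
    - [[0, 0, -0.01], 0, 0]
    - [[0, 0, 0], 0, 0]

```text
clock: 7.15
tcp_pos: [0.539, 0.3303, 0.2562]
tcp_rot: [0.22, 3.133, 0.002]
force: [0.4, -0.2, -4.1]
finger_gap: 0.0103
grasp_force: 60.7
```

```bash
python3 -c "
from h import *
a=np.radians(9.7); e=np.array([np.cos(a),np.sin(a)]); D=np.array([.593,.0165])
t=D-.075*e; go([*t,.245],9.7); print(sensors.state()['grasp_force'])
p,d,c=snap('side'); cv2.imwrite('pics/s2.png',p[:,:,::-1])"
```

```text
t 7.15 tcp [0.539  0.3303 0.2562] psi 81.98 gap 0.0103 F [ 0.4 -0.2 -4.1]
shift mm [ -25.8 -326.1   10.7] turn 72.28
60.71795689727878
```

View pics/s2.png

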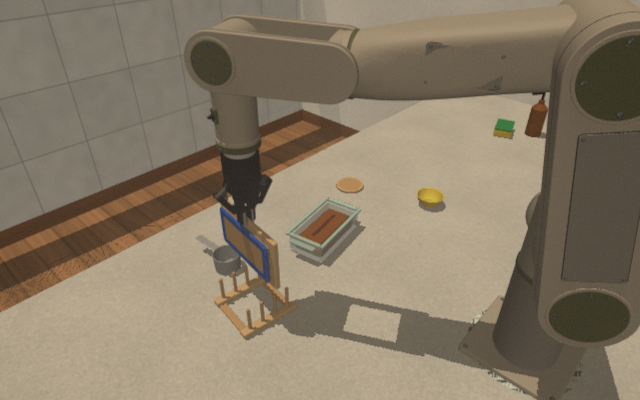

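The lid hangs level and clear of the rack, gripped at about (245,225). I turn it parallel to the dish.

step_arm:
  motion:
    - [[0, 0, 0], 3, 0]
    - [[0, 0, 0], 6, 0]
    - [[0, 0, 0], 6.6, 0]
    - [[0, 0, 0], 6.6, 0]
    - [[0, 0, 0], 6.6, 0]
    - [[0, 0, 0], 6.6, 0]
    - [[0, 0, 0], 6.6, 0]
    - [[0, 0, 0], 6.6, 0]
    - [[0, 0, 0], 6.6, 0]
    - [[0, 0, 0], 6.6, 0]
    - [[0, 0, 0], 6.5, 0]
    - [[0, 0, 0], 4, 0]

```text
clock: 8.2
tcp_pos: [0.5359, 0.3287, 0.2477]
tcp_rot: [-2.031, -2.391, 0.015]
force: [-0.2, 0.9, -4.2]
finger_gap: 0.0104
grasp_force: 60.7
```

```bash
python3 -c "
from h import *
a=np.radians(9.7); e=np.array([np.cos(a),np.sin(a)]); D=np.array([.593,.0165])
t=D-.06*e; go([*t,.245],9.7)"
```

```text
t 8.2 tcp [0.5359 0.3287 0.2477] psi 9.31 gap 0.0104 F [-0.2  0.9 -4.2]
shift mm [-317.8  -54.1    4.1] turn -0.39
```

step_arm:
  motion:
    - [[-0.015, -0.003, 0], -0.4, 0]
    - [[-0.03, -0.005, 0], 0, 0]
    - [[-0.03, -0.005, 0], 0, 0]
    - [[-0.03, -0.005, 0], 0, 0]
    - [[-0.03, -0.005, 0], 0, 0]
    - [[-0.03, -0.005, 0], 0, 0]
    - [[-0.03, -0.005, 0], 0, 0]
    - [[-0.03, -0.005, 0], 0, 0]
    - [[-0.03, -0.005, 0], 0, 0]
    - [[-0.03, -0.005, 0], 0, 0]
    - [[-0.02, -0.004, 0], 0, 0]
    - [[-0.013, -0.002, 0], 0, 0]

```text
clock: 9.2
tcp_pos: [0.538, 0.0046, 0.2489]
tcp_rot: [-2.016, -2.401, 0.013]
force: [-0.0, 0.4, -3.1]
finger_gap: 0.0104
grasp_force: 60.7
```

step_arm:
  motion:
    - [[0, 0, 0], 0, 0]
    - [[0, 0, 0], 0, 0]

```text
clock: 9.37
tcp_pos: [0.5388, 0.0068, 0.2503]
tcp_rot: [-2.016, -2.402, 0.009]
force: [0.9, 0.6, -3.2]
finger_gap: 0.0104
grasp_force: 60.7
```

```bash
cat > look.py <<'E'
from h import *
a=np.radians(9.7); e=np.array([np.cos(a),np.sin(a)]); n=np.array([-e[1],e[0]]); D=np.array([.593,.0165])
def dish(P): # to dish-mouth frame mm
    Q=P.copy(); q=P[...,:2]-D; Q[...,0]=q@e; Q[...,1]=q@n; Q[...,2]-=.068; return Q*1000
def cloud(name):
    p,d,c=snap(name); Q=dish(pts(d,c)); Q[d==0]=np.nan; return p,d,Q,c
E
python3 -c "
from look import *
go([*(D-.06*e),.245],9.7); s,p,R,y=st(); print('tcp dish',dish(p).round(1)); print(R[:,2].round(4))
for nme in('top','side','wrist'):
    p,d,Q,c=cloud(nme); np.savez('q_'+nme+'.npz',p=p,Q=Q)
    m=(abs(Q[...,1])<130)&(Q[...,2]>20)&(Q[...,2]<115)&(Q[...,0]<10)&(abs(Q[...,0]+60)<40)
    if m.sum()>30:
        A=Q[m]; print(nme,m.sum(),A.min(0).round(1),A.max(0).round(1))
        hsv=cv2.cvtColor(p,cv2.COLOR_RGB2HSV)
        for lo in range(20,115,19):
            B=A[(A[:,2]>=lo)&(A[:,2]<lo+19)]; 
            if len(B)>5: print('  z',lo,len(B),'x',np.percentile(B[:,0],[3,50,97]).round(1),'y',B[:,1].min().round(1),B[:,1].max().round(1))
"

```

```text
t 9.37 tcp [0.5388 0.0068 0.2503] psi 10.0 gap 0.0104 F [ 0.9  0.6 -3.2]
shift mm [ 0.4 -4.9  5.3] turn 0.3
tcp dish [-55.   -0.4 182.3]
[-0.0081 -0.0011 -1.    ]
top 171 [ -65.7 -108.8   69.2] [-63.  100.6 115. ]
  z 58 18 x [-65.3 -64.5 -63.8] y -107.9 96.1
  z 77 78 x [-65.3 -64.5 -63.7] y -106.9 100.6
  z 96 75 x [-65.2 -64.1 -63.1] y -108.8 99.2
side 549 [ -64.8 -107.2   69.9] [-50.2 109.9 114.9]
  z 58 45 x [-63.2 -61.4 -53. ] y -78.7 106.9
  z 77 251 x [-63.8 -62.  -55.8] y -107.2 109.5
  z 96 253 x [-63.7 -61.8 -55.5] y -106.4 109.9
```

The lid hangs vertical above the near rim, with its plain face at x = -63.5 and its seating face at -51.5 in the dish frame. I shift it 4.5 mm back so the foot rests on the rim, and lower it.

step_arm:
  motion:
    - [[0, -0.0045, 0.015], 0.3, 0]
    - [[0, 0, 0.02], 0, 0]
    - [[0, 0, 0.016], 0, 0]
    - [[0, 0, 0.008], 0, 0]
    - [[0, 0, 0.003], 0, 0]
    - [[0, 0, 0], 0, 0]

```text
clock: 10.02
tcp_pos: [0.5344, 0.0067, 0.1895]
tcp_rot: [-2.02, -2.401, 0.009]
force: [0.3, -1.0, -2.9]
finger_gap: 0.0103
grasp_force: 60.6
```

```bash
python3 -c "
from look import *
go([*(D-.0595*e),.1815],9.7); s,p,R,y=st(); print('tcp dish',dish(p).round(1), R[:,2].round(4))"
```

```text
t 10.02 tcp [0.5344 0.0067 0.1895] psi 9.83 gap 0.0103 F [ 0.3 -1.  -2.9]
shift mm [-0.2 -0.   8. ] turn 0.13
tcp dish [-59.4   0.2 121.5] [-0.0067 -0.0017 -1.    ]
```

step_arm:
  motion:
    - [[0, 0, 0.002], 0.1, 0]
    - [[0, 0, 0.002], 0, 0]
    - [[0, 0, 0.002], 0, 0]
    - [[0, 0, 0.001], 0, 0]
    - [[0, 0, 0], 0, 0]

```text
clock: 10.43
tcp_pos: [0.5348, 0.0059, 0.1832]
tcp_rot: [-2.024, -2.399, 0.008]
force: [-0.3, -0.4, -4.2]
finger_gap: 0.0103
grasp_force: 60.7
```

step_arm:
  motion:
    - [[0, 0, 0.001], 0, 0]
    - [[0, 0, 0], 0, 0]

```text
clock: 10.6
tcp_pos: [0.5348, 0.0059, 0.1822]
tcp_rot: [-2.024, -2.399, 0.008]
force: [0.1, -0.2, -3.7]
finger_gap: 0.0105
grasp_force: 60.7
```

step_arm:
  motion:
    - [[0, 0, 0.001], 0, 0]
    - [[0, 0, 0], 0, 0]

```text
clock: 10.77
tcp_pos: [0.535, 0.0057, 0.1815]
tcp_rot: [-2.025, -2.399, 0.007]
force: [-0.5, -0.9, -1.0]
finger_gap: 0.0099
grasp_force: 60.9
```

step_arm:
  motion:
    - [[0, 0, 0.001], 0, 0]
    - [[0, 0, 0], 0, 0]

```text
clock: 10.93
tcp_pos: [0.5355, 0.0057, 0.1815]
tcp_rot: [-2.026, -2.4, 0.006]
force: [-1.0, -1.5, 4.0]
finger_gap: 0.0101
grasp_force: 61.7
```

The foot is on the rim: the vertical force went from -3.7 to +4 N. I loosen the grip slightly and start tipping.

step_arm:
  motion:
    - [[0, 0, 0], 0, 0.018]
    - [[0, 0, 0], 0, 0.02]
    - [[0, 0.004, 0], 0, 0.02]
    - [[0, 0.005, 0], 0, 0.02]
    - [[0, 0.005, 0], 0, 0.02]
    - [[0, 0, 0], 0, 0.02]

```text
clock: 11.43
tcp_pos: [0.5495, 0.0085, 0.18]
tcp_rot: [-2.024, -2.399, 0.007]
force: [0.7, -0.7, 0.5]
finger_gap: 0.0199
grasp_force: 0.3
```

```bash
cat > chk.py <<'E'
from look import *
import sys
go([*(D-.0446*e),.1812],9.7); s,p,R,y=st(); print('tcp dish',dish(p).round(1), R[:,2].round(4),'gf',s['grasp_force'])
p,d,Q,c=cloud('side'); cv2.imwrite('pics/'+sys.argv[1]+'.png',cv2.resize(p[80:300,200:440,::-1],None,fx=2.5,fy=2.5))
hsv=cv2.cvtColor(p,cv2.COLOR_RGB2HSV); wood=(hsv[...,1]>60)&(hsv[...,0]<25)&(hsv[...,2]>60)
m=(abs(Q[...,1])<125)&(Q[...,2]>3)&(Q[...,2]<150)&(abs(Q[...,0])<110)
B=m&(Q[...,1]>103)  # end face toward +y
A=Q[B&wood]; print('end',len(A))
if len(A)>15:
    k=A[:,[0,2]]; mu=np.median(k,0); k=k[np.hypot(*(k-mu).T)<90]; mu=k.mean(0); w,v=np.linalg.eigh(np.cov((k-mu).T)); u=v[:,1]; u=u*np.sign(u[1]); t=(k-mu)@u
    print('theta',np.degrees(np.arctan2(u[1],u[0])).round(1),'lo',(mu+u*t.min()).round(1),'hi',(mu+u*t.max()).round(1))
E
python3 chk.py t1
```

```text
t 11.43 tcp [0.5495 0.0085 0.18  ] psi 9.69 gap 0.0199 F [ 0.7 -0.7  0.5]
shift mm [ 0.5 -0.4 -1.2] turn -0.01
tcp dish [-44.2  -0.5 112. ] [-0.0049 -0.0017 -1.    ] gf 0.26736984233139083
end 157
theta 81.5 lo [-60.7   4.6] hi [-42.2 128.9]
```

View pics/t1.png

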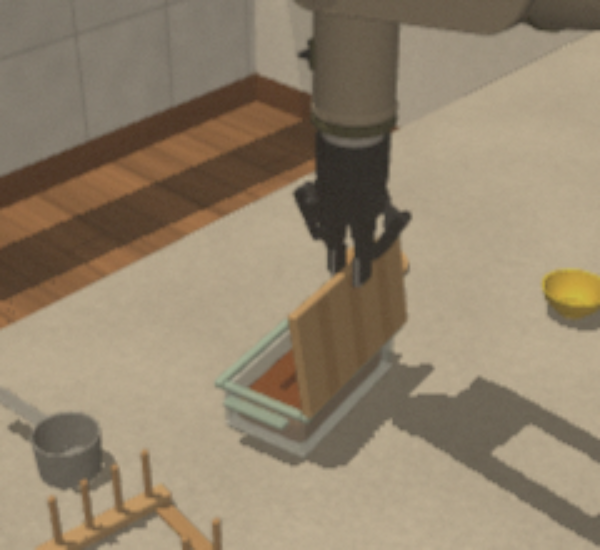

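The lid leans at 81.5° between the fingers with its foot at about x = -56 on the rim, as planned. I continue along the arc.

step_arm:
  motion:
    - [[0, 0.005, 0.001], 0, 0.021]
    - [[0, 0.005, 0.001], 0, 0.021]
    - [[0, 0.005, 0.001], 0, 0.021]
    - [[0, 0.005, 0.0015], 0, 0.022]
    - [[0, 0.0047, 0.0025], 0, 0.023]
    - [[0, 0.0046, 0.0025], 0, 0.024]
    - [[0, 0.0046, 0.0025], 0, 0.024]
    - [[0, 0.0046, 0.0025], 0, 0.024]
    - [[0, 0, 0], 0, 0.024]

```text
clock: 12.23
tcp_pos: [0.587, 0.0149, 0.1647]
tcp_rot: [-2.024, -2.399, 0.008]
force: [1.5, 0.6, 1.0]
finger_gap: 0.0242
grasp_force: 0.7
```

```bash
python3 chk.py t2
```

```text
t 12.23 tcp [0.587  0.0149 0.1647] psi 9.68 gap 0.0242 F [1.5 0.6 1. ]
shift mm [  0.5 -38.5 -16.2] turn -0.02
tcp dish [-6.2 -0.6 96.7] [-0.0055 -0.0017 -1.    ] gf 0.6745286984369159
end 155
theta 62.4 lo [-59.4   6.1] hi [ -2.  115.8]
```

step_arm:
  motion:
    - [[0, 0.0045, 0.003], 0, 0.025]
    - [[0, 0.0043, 0.003], 0, 0.026]
    - [[0, 0.0043, 0.003], 0, 0.027]
    - [[0, 0.004, 0.0035], 0, 0.028]
    - [[0, 0, 0], 0, 0.028]

```text
clock: 12.7
tcp_pos: [0.6039, 0.0178, 0.152]
tcp_rot: [-2.024, -2.399, 0.007]
force: [2.3, 0.9, 0.6]
finger_gap: 0.0279
grasp_force: 1.1
```

```bash
python3 chk.py t3
```

```text
t 12.7 tcp [0.6039 0.0178 0.152 ] psi 9.68 gap 0.0279 F [2.3 0.9 0.6]
shift mm [  0.5 -55.7 -28.9] turn -0.02
tcp dish [10.9 -0.6 84. ] [-0.0052 -0.0017 -1.    ] gf 1.1415940057486296
end 157
theta 50.8 lo [-59.9   8.6] hi [ 18.3 104.4]
```

The foot has slid about 3 mm, which is fine. I continue a bit faster to about 30°, where the plug catches in the mouth.

step_arm:
  motion:
    - [[0, 0.004, 0.0045], 0, 0.03]
    - [[0, 0.004, 0.005], 0, 0.032]
    - [[0, 0.004, 0.0055], 0, 0.035]
    - [[0, 0.002, 0.006], 0, 0.038]
    - [[0, 0.002, 0.006], 0, 0.041]
    - [[0, 0.0015, 0.006], 0, 0.044]
    - [[0, 0, 0], 0, 0.044]

```text
clock: 13.33
tcp_pos: [0.6199, 0.0206, 0.1177]
tcp_rot: [-2.023, -2.398, 0.009]
force: [2.7, 0.9, -0.7]
finger_gap: 0.0441
grasp_force: 0.8
```

```bash
python3 chk.py t4
```

```text
t 13.33 tcp [0.6199 0.0206 0.1177] psi 9.68 gap 0.0441 F [ 2.7  0.9 -0.7]
shift mm [  0.4 -72.3 -63. ] turn -0.02
tcp dish [27.2 -0.5 49.7] [-0.0069 -0.0016 -1.    ] gf 0.8110629303700989
end 150
theta 21.5 lo [-67.4   7.7] hi [48.4 53.4]
```

View pics/t4.png

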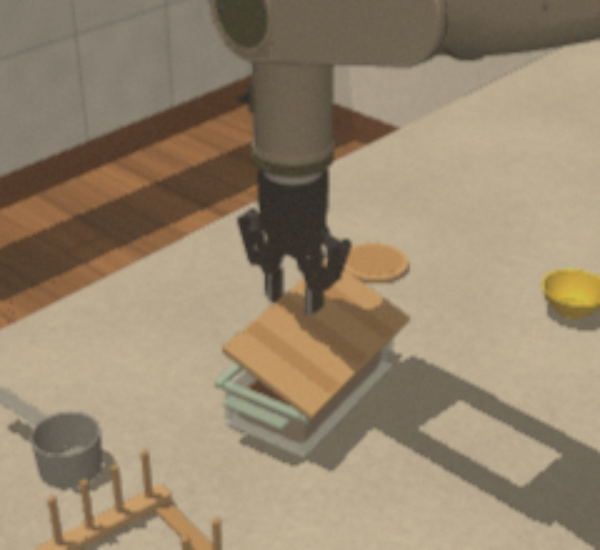

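The lid is at 21.5°, resting on the far finger with its plug hooked in the near side of the mouth. I widen the fingers and lower them so the far one stays below the free edge.

step_arm:
  motion:
    - [[0, 0, 0.003], 0, 0.044]
    - [[0, -0.002, 0.003], 0, 0.048]
    - [[0, -0.002, 0.002], 0, 0.052]
    - [[0, -0.002, 0.002], 0, 0.056]
    - [[0, -0.002, 0.002], 0, 0.06]
    - [[0, -0.002, 0.001], 0, 0.064]
    - [[0, 0, 0], 0, 0.064]

```text
clock: 13.97
tcp_pos: [0.6096, 0.0187, 0.1063]
tcp_rot: [-2.024, -2.398, 0.009]
force: [0.1, 0.1, 0.2]
finger_gap: 0.0641
grasp_force: 0.0
```

```bash
python3 chk.py t5
```

```text
t 13.97 tcp [0.6096 0.0187 0.1063] psi 9.67 gap 0.0641 F [0.1 0.1 0.2]
shift mm [  0.6 -61.9 -74.5] turn -0.03
tcp dish [16.8 -0.6 38.3] [-0.0063 -0.0019 -1.    ] gf 0.0
end 153
theta 3.8 lo [-60.5   9.6] hi [64.5 17.9]
```

The lid has come down to about 3.8°, nearly centred and standing proud on its gasket. I rise, close the fingers and measure it against the dish.

step_arm:
  motion:
    - [[0, 0, -0.02], 0, 0.06]
    - [[0, -0.02, -0.03], 0, 0.03]
    - [[0, -0.03, -0.03], 0, 0]
    - [[0, -0.03, -0.02], 0, 0]
    - [[0, -0.03, 0], 0, 0]
    - [[0, -0.03, 0], 0, 0]
    - [[0, 0, 0], 0, 0]
    - [[0, 0, 0], 0, 0]

```text
clock: 14.68
tcp_pos: [0.4726, -0.0047, 0.2074]
tcp_rot: [-2.026, -2.399, 0.006]
force: [0.5, -0.6, 0.4]
finger_gap: 0.0003
grasp_force: 0.0
```

```bash
cat > fit.py <<'E'
from look import *
import sys
go([*D,.09],9.7)
for nme in('top','side'):
    p,d,Q,c=cloud(nme); hsv=cv2.cvtColor(p,cv2.COLOR_RGB2HSV)
    m=(abs(Q[...,0])<80)&(abs(Q[...,1])<130)&(Q[...,2]>5)&(Q[...,2]<35)&(hsv[...,1]>70)
    A=Q[m]; 
    if len(A)<100: print(nme,'few'); continue
    X=np.c_[A[:,:2],np.ones(len(A))]; w=np.ones(len(A),bool)
    for _ in range(4): k=np.linalg.lstsq(X[w],A[w,2],rcond=None)[0]; w=abs(A[:,2]-X@k)<2
    r=cv2.minAreaRect(np.float32(A[w][:,:2])); print(nme,w.sum(),'top z centre',k[2].round(2),'tilt x,y mrad',(k[:2]*1000).round(1),'rect',np.round(r[0],1),np.round(r[1],1),round(r[2],2))
    hz=(abs(Q[...,1])>105)&(abs(Q[...,1])<128)&(abs(Q[...,0])<60)&(Q[...,2]>-14)&(Q[...,2]<-6); H=Q[hz]
    if len(H)>10: print('  handles n',len(H),'y',H[:,1].min().round(1),H[:,1].max().round(1),'x',[np.round(np.percentile(H[H[:,1]*s>0][:,0],[2,98]),1).tolist() for s in(-1,1) if (H[:,1]*s>0).sum()>3])
E
python3 fit.py
```

```text
t 14.68 tcp [ 0.4726 -0.0047  0.2074] psi 9.64 gap 0.0003 F [ 0.5 -0.6  0.4]
shift mm [  0.8 122.8 116.9] turn -0.06
top 124 top z centre 14.29 tilt x,y mrad [99.6 -2.9] rect [44.7 -0.6] [ 43. 217.] 2.63
  handles n 52 y -113.4 121.9 x [[-15.1, 37.4]]
side 1591 top z centre 17.55 tilt x,y mrad [62.8 -0.9] rect [ 2.3 -1.5] [126.6 220.2] 0.49
  handles n 129 y 105.1 123.6 x [[-37.7, 37.4]]
```

step_arm:
  motion:
    - [[-0.03, -0.01, 0], 0, 0]
    - [[-0.035, -0.01, 0], 0, 0]
    - [[-0.035, 0, 0], 0, 0]
    - [[-0.035, 0, 0], 0, 0]
    - [[-0.035, 0, 0], 0, 0]
    - [[-0.035, 0, 0], 0, 0]
    - [[-0.035, 0, 0], 0, 0]
    - [[-0.035, 0, 0], 0, 0]
    - [[-0.03, 0, 0], 0, 0]

```text
clock: 15.53
tcp_pos: [0.506, -0.3113, 0.2068]
tcp_rot: [-2.025, -2.399, 0.008]
force: [0.9, -0.6, -0.4]
finger_gap: -0.0
grasp_force: 0.0
```

```bash
python3 fit.py; python3 -c "
from h import *
p,d,c=snap('top'); cv2.imwrite('pics/l1.png',cv2.resize(p[150:270,230:390,::-1],None,fx=5,fy=5,interpolation=cv2.INTER_CUBIC))"
```

```text
t 15.53 tcp [ 0.506  -0.3113  0.2068] psi 9.66 gap -0.0 F [ 0.9 -0.6 -0.4]
shift mm [308.7 141.4 115.7] turn -0.04
top 2201 top z centre 16.47 tilt x,y mrad [61.5 -1.3] rect [ 0.7 -0.8] [125.2 216.6] 0.2
  handles n 204 y -123.7 122.0 x [[-37.3, 36.7], [-38.6, 36.6]]
side 1600 top z centre 17.62 tilt x,y mrad [63.7 -2.6] rect [ 1.8 -1. ] [127.3 220.9] 0.4
  handles n 127 y 105.5 123.0 x [[-37.7, 37.7]]
```

View pics/l1.png

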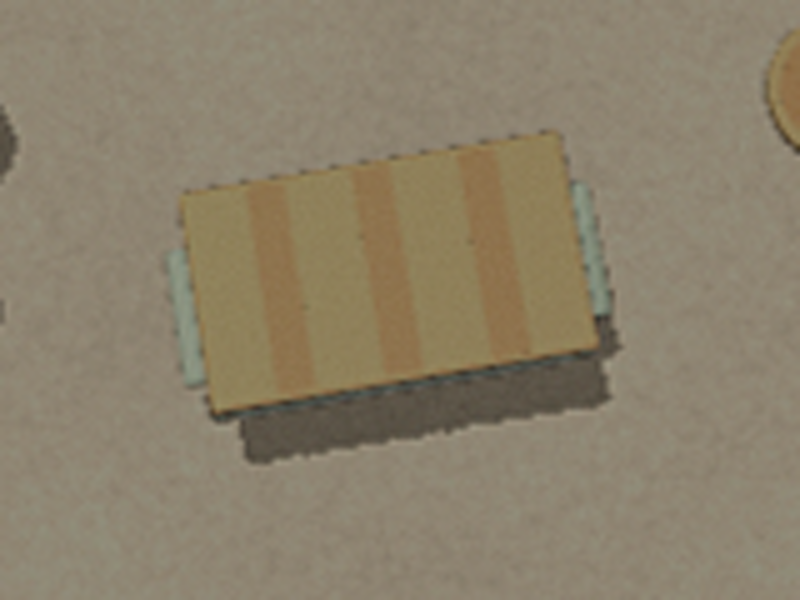

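The lid lies square to the dish (yaw 0.2°, y error about 0) but about 2 mm toward the far side, with that side proud. The dish has not moved. I press the far edge middle first so the bevel draws it in.

step_arm:
  motion:
    - [[0.02, 0.012, 0], 0, 0]
    - [[0.033, 0.02, 0], 0, 0]
    - [[0.033, 0.02, 0], 0, 0]
    - [[0.033, 0.02, 0], 0, 0]
    - [[0.033, 0.02, 0], 0, 0]
    - [[0.033, 0.02, 0], 0, 0]
    - [[0.033, 0.02, 0], 0, 0]
    - [[0.033, 0.02, 0], 0, 0]
    - [[0.033, 0.02, 0], 0, 0]
    - [[0.02, 0.015, 0.02], 0, 0]
    - [[0.004, 0.004, 0.03], 0, 0]
    - [[0, 0, 0.03], 0, 0]

```text
clock: 16.68
tcp_pos: [0.643, 0.0311, 0.1263]
tcp_rot: [-2.02, -2.405, 0.003]
force: [0.4, -0.0, -0.9]
finger_gap: -0.0001
grasp_force: 0.0
```

step_arm:
  motion:
    - [[0, 0, 0.01], 0, 0]
    - [[0, 0, 0], 0, 0]

```text
clock: 16.85
tcp_pos: [0.6381, 0.0282, 0.1116]
tcp_rot: [-2.019, -2.395, 0.015]
force: [0.3, 0.6, -0.1]
finger_gap: 0.0001
grasp_force: 0.0
```

```bash
python3 -c "
from look import *
go([*(D+.05*e),.0876],9.7)"
```

```text
t 16.85 tcp [0.6381 0.0282 0.1116] psi 9.75 gap 0.0001 F [ 0.3  0.6 -0.1]
shift mm [-4.   3.9 23.9] turn 0.05
```

step_arm:
  motion:
    - [[-0.003, 0.003, 0.01], 0, 0]
    - [[0, 0, 0.008], 0, 0]
    - [[0, 0, 0.002], 0, 0]
    - [[0, 0, 0], 0, 0]

```text
clock: 17.18
tcp_pos: [0.6445, 0.0241, 0.0963]
tcp_rot: [-2.025, -2.398, 0.007]
force: [0.5, -0.7, 0.8]
finger_gap: 0.0002
grasp_force: 0.0
```

step_arm:
  motion:
    - [[0, 0, 0.002], 0, 0]
    - [[0, 0, 0.002], 0, 0]
    - [[0, 0, 0], 0, 0]

```text
clock: 17.43
tcp_pos: [0.6445, 0.0244, 0.0922]
tcp_rot: [-2.025, -2.399, 0.007]
force: [0.4, -0.1, 0.3]
finger_gap: 0.0003
grasp_force: 0.0
```

step_arm:
  motion:
    - [[0, 0, 0.002], 0, 0]
    - [[0, 0, 0], 0, 0]

```text
clock: 17.6
tcp_pos: [0.6443, 0.0245, 0.0899]
tcp_rot: [-2.024, -2.399, 0.008]
force: [-0.2, -0.1, 0.6]
finger_gap: -0.0004
grasp_force: 0.0
```

step_arm:
  motion:
    - [[0, 0, 0.002], 0, 0]
    - [[0, 0, 0.001], 0, 0]
    - [[0, 0, 0], 0, 0]

```text
clock: 17.85
tcp_pos: [0.6443, 0.0246, 0.0869]
tcp_rot: [-2.024, -2.399, 0.008]
force: [0.2, 0.4, -0.1]
finger_gap: 0.0001
grasp_force: 0.0
```

step_arm:
  motion:
    - [[0, 0, 0.001], 0, 0]
    - [[0, 0, 0.001], 0, 0]
    - [[0, 0, 0], 0, 0]

```text
clock: 18.1
tcp_pos: [0.6443, 0.0245, 0.0854]
tcp_rot: [-2.024, -2.399, 0.008]
force: [-1.6, 0.0, 3.1]
finger_gap: -0.0004
grasp_force: 1.9
```

step_arm:
  motion:
    - [[0, 0, 0.001], 0, 0]
    - [[0, 0, 0.001], 0, 0]
    - [[0, 0, 0], 0, 0]

```text
clock: 18.35
tcp_pos: [0.6443, 0.0246, 0.0827]
tcp_rot: [-2.024, -2.399, 0.008]
force: [0.6, 0.4, 0.4]
finger_gap: 0.0002
grasp_force: 0.4
```

step_arm:
  motion:
    - [[0, 0, 0.001], 0, 0]
    - [[0, 0, 0.001], 0, 0]
    - [[0, 0, 0], 0, 0]

```text
clock: 18.6
tcp_pos: [0.644, 0.0245, 0.0804]
tcp_rot: [-2.024, -2.398, 0.008]
force: [0.2, 0.1, -0.8]
finger_gap: -0.0001
grasp_force: 0.0
```

step_arm:
  motion:
    - [[0, 0, 0.0005], 0, 0]
    - [[0, 0, 0.0005], 0, 0]
    - [[0, 0, 0], 0, 0]

```text
clock: 18.85
tcp_pos: [0.6442, 0.0245, 0.0801]
tcp_rot: [-2.024, -2.399, 0.008]
force: [-1.4, 0.5, 1.9]
finger_gap: -0.0
grasp_force: 1.2
```

```bash
python3 fit.py
```

```text
t 18.85 tcp [0.6442 0.0245 0.0801] psi 9.68 gap -0.0 F [-1.4  0.5  1.9]
shift mm [  0.7 -51.9  -9.6] turn -0.02
top 1072 top z centre 12.85 tilt x,y mrad [-10.8   3.8] rect [ 0.4 -5.8] [206.8 125.4] 89.63
  handles n 94 y -123.8 -112.1 x [[-37.6, 36.7]]
side 1508 top z centre 13.92 tilt x,y mrad [ 2.5 -0.9] rect [0.9 1.1] [125.8 221.7] 0.33
  handles n 129 y -105.0 123.9 x [[-38.7, 39.6]]
```

It snapped in almost level. I keep pressing here to about 15 N.

step_arm:
  motion:
    - [[0, 0, 0.001], 0, 0]
    - [[0, 0, 0], 0, 0]

```text
clock: 19.12
tcp_pos: [0.6444, 0.0245, 0.0801]
tcp_rot: [-2.024, -2.399, 0.008]
force: [-5.1, 0.0, 9.1]
finger_gap: 0.0003
grasp_force: 4.6
```

step_arm:
  motion:
    - [[0, 0, 0.001], 0, 0]
    - [[0, 0, 0], 0, 0]

```text
clock: 19.28
tcp_pos: [0.6446, 0.0246, 0.0801]
tcp_rot: [-2.025, -2.399, 0.007]
force: [-9.4, 0.7, 15.2]
finger_gap: 0.0002
grasp_force: 7.6
```

15 N, and this edge is home (z 0.0801). Next is the near middle.

step_arm:
  motion:
    - [[0, 0, -0.006], 0, 0]
    - [[0, -0.01, -0.003], 0, 0]
    - [[0, -0.03, 0], 0, 0]
    - [[0, -0.03, 0], 0, 0]
    - [[0, -0.025, 0], 0, 0]
    - [[0, -0.005, 0], 0, 0]
    - [[0, 0, 0.003], 0, 0]
    - [[0, 0, 0.003], 0, 0]
    - [[0, 0, 0.001], 0, 0]
    - [[0, 0, 0], 0, 0]

```text
clock: 20.12
tcp_pos: [0.5465, 0.0078, 0.0802]
tcp_rot: [-2.024, -2.399, 0.007]
force: [0.6, 1.2, 0.1]
finger_gap: -0.0002
grasp_force: 0.0
```

step_arm:
  motion:
    - [[0, 0, 0.001], 0, 0]
    - [[0, 0, 0], 0, 0]

```text
clock: 20.28
tcp_pos: [0.5466, 0.0079, 0.0801]
tcp_rot: [-2.024, -2.399, 0.007]
force: [-1.4, -0.4, 3.9]
finger_gap: -0.0
grasp_force: 2.1
```

step_arm:
  motion:
    - [[0, 0, 0.001], 0, 0]
    - [[0, 0, 0.0005], 0, 0]
    - [[0, 0, 0], 0, 0]

```text
clock: 20.53
tcp_pos: [0.5467, 0.0078, 0.08]
tcp_rot: [-2.024, -2.4, 0.007]
force: [-8.4, 0.3, 16.0]
finger_gap: -0.0001
grasp_force: 8.1
```

step_arm:
  motion:
    - [[0, 0, -0.006], 0, 0]
    - [[0.015, 0, -0.002], 0, 0]
    - [[0.03, 0, 0], 0, 0]
    - [[0.03, 0, 0], 0, 0]
    - [[0.015, 0, 0], 0, 0]
    - [[0.004, 0, 0], 0, 0]
    - [[0, 0, 0.003], 0, 0]
    - [[0, 0, 0.003], 0, 0]
    - [[0, 0, 0.001], 0, 0]
    - [[0, 0, 0], 0, 0]

```text
clock: 21.37
tcp_pos: [0.5305, 0.1001, 0.08]
tcp_rot: [-2.025, -2.398, 0.006]
force: [-5.0, 4.6, 10.8]
finger_gap: 0.0003
grasp_force: 5.7
```

step_arm:
  motion:
    - [[0, 0, 0.001], 0, 0]
    - [[0, 0, 0], 0, 0]

```text
clock: 21.53
tcp_pos: [0.5306, 0.1001, 0.08]
tcp_rot: [-2.025, -2.397, 0.005]
force: [-9.7, 3.4, 19.7]
finger_gap: 0.0006
grasp_force: 9.7
```

Near +y corner is home. Far +y corner next.

step_arm:
  motion:
    - [[0, 0, -0.006], 0, 0]
    - [[0, 0.01, -0.003], 0, 0]
    - [[0, 0.03, 0], 0, 0]
    - [[0, 0.03, 0], 0, 0]
    - [[0, 0.025, 0], 0, 0]
    - [[0, 0.005, 0], 0, 0]
    - [[0, 0, 0.003], 0, 0]
    - [[0, 0, 0.003], 0, 0]
    - [[0, 0, 0.001], 0, 0]
    - [[0, 0, 0], 0, 0]

```text
clock: 22.37
tcp_pos: [0.6284, 0.1162, 0.0801]
tcp_rot: [-2.026, -2.399, 0.007]
force: [1.7, -1.6, 3.5]
finger_gap: 0.0002
grasp_force: 1.9
```

step_arm:
  motion:
    - [[0, 0, 0.001], 0, 0]
    - [[0, 0, 0], 0, 0]

```text
clock: 22.53
tcp_pos: [0.6285, 0.1162, 0.0801]
tcp_rot: [-2.026, -2.4, 0.007]
force: [-1.7, -3.1, 10.7]
finger_gap: -0.0
grasp_force: 5.2
```

Now the far -y corner.

step_arm:
  motion:
    - [[0, 0, 0.0008], 0, 0]
    - [[0, 0, 0], 0, 0]
    - [[-0.005, 0, -0.008], 0, 0]
    - [[-0.03, 0, 0], 0, 0]
    - [[-0.035, 0, 0], 0, 0]
    - [[-0.035, 0, 0], 0, 0]
    - [[-0.035, 0, 0], 0, 0]
    - [[-0.03, 0, 0], 0, 0]
    - [[-0.015, 0, 0], 0, 0]
    - [[0, 0, 0.003], 0, 0]
    - [[0, 0, 0.003], 0, 0]
    - [[0, 0, 0], 0, 0]

```text
clock: 23.53
tcp_pos: [0.6594, -0.0649, 0.0801]
tcp_rot: [-2.025, -2.399, 0.008]
force: [1.0, -4.1, 6.1]
finger_gap: -0.0
grasp_force: 3.6
```

step_arm:
  motion:
    - [[0, 0, 0.001], 0, 0]
    - [[0, 0, 0], 0, 0]

```text
clock: 23.7
tcp_pos: [0.6595, -0.0647, 0.0801]
tcp_rot: [-2.024, -2.401, 0.009]
force: [-3.3, -5.5, 9.6]
finger_gap: 0.0001
grasp_force: 4.8
```

```bash
python3 fit.py
```

```text
t 23.7 tcp [ 0.6595 -0.0647  0.0801] psi 9.74 gap 0.0001 F [-3.3 -5.5  9.6]
shift mm [ 91.3 -51.8  -9.9] turn 0.04
top 969 top z centre 12.79 tilt x,y mrad [-5.  -2.8] rect [1.4 0. ] [124.2 215.5] 1.27
  handles n 159 y -123.2 122.0 x [[-10.8, 37.7], [-39.2, 36.6]]
side 1535 top z centre 13.97 tilt x,y mrad [ 2.5 -1.6] rect [1.1 1. ] [127.5 218.1] 0.83
  handles n 124 y -106.0 123.5 x [[-38.4, 38.2]]
```

Home there too. The near -y corner is next, then I rise and check.

step_arm:
  motion:
    - [[0, 0, 0.0008], 0, 0]
    - [[0, 0, 0], 0, 0]
    - [[0, 0, -0.008], 0, 0]
    - [[0, -0.03, 0], 0, 0]
    - [[0, -0.03, 0], 0, 0]
    - [[0, -0.03, 0], 0, 0]
    - [[0, -0.01, 0], 0, 0]
    - [[0, 0, 0.003], 0, 0]
    - [[0, 0, 0.003], 0, 0]
    - [[0, 0, 0.001], 0, 0]
    - [[0, 0, 0], 0, 0]

```text
clock: 24.72
tcp_pos: [0.5615, -0.0809, 0.08]
tcp_rot: [-2.023, -2.399, 0.007]
force: [-6.7, 1.3, 8.1]
finger_gap: -0.0002
grasp_force: 4.3
```

step_arm:
  motion:
    - [[0, 0, 0.001], 0, 0]
    - [[0, 0, 0], 0, 0]

```text
clock: 24.88
tcp_pos: [0.5616, -0.0809, 0.08]
tcp_rot: [-2.022, -2.399, 0.008]
force: [-10.9, 2.3, 17.1]
finger_gap: 0.0001
grasp_force: 8.7
```

step_arm:
  motion:
    - [[0, 0, -0.01], 0, 0]
    - [[0, 0, -0.03], 0, 0]
    - [[0, 0, -0.04], 0, 0]
    - [[0, 0, -0.04], 0, 0]
    - [[-0.03, 0, 0], 0, 0]
    - [[-0.04, 0, 0], 0, 0]
    - [[-0.04, 0, 0], 0, 0]
    - [[-0.04, 0, 0], 0, 0]
    - [[-0.04, 0, 0], 0, 0]
    - [[-0.04, 0, 0], 0, 0]
    - [[-0.03, 0, 0], 0, 0]
    - [[0, 0, 0], 0, 0]

```text
clock: 25.88
tcp_pos: [0.6056, -0.3437, 0.1975]
tcp_rot: [-2.03, -2.395, 0.01]
force: [1.6, -1.2, 0.8]
finger_gap: -0.0002
grasp_force: 0.0
```

```bash
python3 fit.py; python3 - <<'E'
from h import *
p,d,c=snap('top'); z=np.load('top0.npz'); P=pts(d,c); P0=pts(z['d'],c)
for n,b in(('bowl',(415,235,460,275)),('cup',(198,155,235,192)),('coaster',(380,148,420,188))):
    s=np.s_[b[1]:b[3],b[0]:b[2]]; f=lambda Q:Q[s][(Q[s][...,2]>.005)][:,:].mean(0).round(4); print(n,f(P),f(P0))
cv2.imwrite('pics/fin.png',p[:,:,::-1])
E
```

```text
t 25.88 tcp [ 0.6056 -0.3437  0.1975] psi 9.45 gap -0.0002 F [ 1.6 -1.2  0.8]
shift mm [357.7  47.3 106.3] turn -0.25
top 2162 top z centre 12.73 tilt x,y mrad [ 0.5 -0.3] rect [-0.1 -1. ] [125.7 216.8] 0.19
  handles n 207 y -123.9 122.0 x [[-38.1, 36.9], [-39.4, 36.7]]
side 1558 top z centre 13.99 tilt x,y mrad [-1.5 -2.7] rect [ 1.4 -0.1] [127.2 222.9] 0.42
  handles n 124 y -105.2 122.1 x [[-37.4, 38.2]]
bowl [ 0.3975 -0.1768  0.6414] [ 0.4616 -0.3552  0.0306]
cup [0.7036 0.2885 0.0392] [0.6924 0.2874 0.0587]
coaster [ 0.7208 -0.2585  0.0161] [ 0.7194 -0.2572  0.0194]
```

View pics/fin.png

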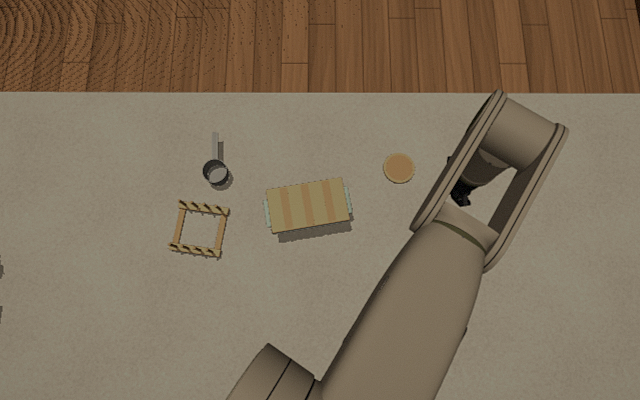

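The final top view shows the lid square on the dish at (308,206). The cup (215,172) and coaster (399,168) have not moved. The arm hides the bowl in this view, but it never went near it. The lid is level within 1 mrad, within 1 mm of centre, and touched z = 0.080 all round.

```bash
python3 -c "
from cell import bot
print(bot.job_done())"
```

```text
the job is handed in; nothing more can be done
None
```

The lid is on the dish gasket side down, centred within about 1 mm, level and pressed home at the four corners and both long sides; the job was handed in at about 26 s, with no verdict returned. The one doubt is that the lid slipped unobserved from about 21° to 4° while being tipped, so I can't confirm it stayed under the 0.5 m/s limit.

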